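# Roll the washed bearing covers up their drain gutters

## Robot

A 7-joint arm with a two-finger parallel gripper is mounted at the origin on the work surface. World frame = base frame: x ahead of the robot, y to its left, z up, the work surface at z = 0. Lengths are in m, angles in rad, forces in N, time in s.
With the tool pointing down it reaches from about 0.4 to 0.875 m from the base axis. Payload 19.3 kg.
Tool frame: the origin (TCP) lies at the very end of the fingers, on their centre line; the grasp point (between the pads) lies 19 mm behind it; z points along the fingers, y is the line along which they close (so a half turn about z gives the same grasp; the last joint's range is limited). The gripper opens to 85 mm and grips with 20 to 120 N. Pads are 22 mm wide; open, the fingers measure 114 mm over their backs; the gripper's body (76 mm by 85 mm) begins 54 mm behind the grasp point. The pads swing forward as they close: fully open they stand 13 mm farther back than shut.
Start: joints at [-1.238, 0.521, -0.036, 1.599, 0.021, 1.021, -0.113], TCP at [0.245, 0.575, 0.231] pointing down, gripper open.
Joint ranges: [-2.91, 2.91], [-0.3, 2.13], [-1.5, 1.42], [0.17, 2.43], [-1.26, 4.41], [0.16, 1.93], [-2.52, 2.52]. Speed limits (rad/s): [1.89, 1.89, 2.39, 2.39, 3.01, 3.01, 3.01].

## Interface

Orientations are given as [roll, pitch, yaw] about the fixed x, y, z axes, in that order (R = Rz(yaw) Ry(pitch) Rx(roll)).
In Python, from workcell import bot gives the robot as it stands. The module is installed in compiled form; this text tells all that it offers.
- The arm moves only by the tool apply_moves, never from a script. Its arguments are lists of equal length, an entry for each row: "claw": the finger opening in m, from 0 to 0.0854; "xyz": the shift along the tool's x, y, z in m, a list of three; "twist": the turn, a rotation vector about the tool's x, y, z in rad, a list of three. A call has 1 to 20 rows; each row shifts and turns the commanded pose from where the row before left it, along the tool's axes as they then stand; what a row does not reach is not made up. A row lasts 1/10 s, in which the tool goes at most 50 mm and 8.59 degrees, less where a joint would pass 70% of its speed; a pose out of reach is approached as far as the arm can. A call with a gripper value outside its range is refused whole. The fingers move at their own pace and stop on an object; "force" is the grip in N (left out, the last holds). Time passes only in rows, so rows that do not move let the fingers close. It gives the time, the measured TCP pose, the force, the opening and the grip force at its end, in the units of the state.
- bot.observe(): the state, without advancing time (a new reading comes with each control period).
- bot.grab_frame(name): name is "side" or "top"; returns a dict with "img" (480x640x3 uint8, red, green, blue), "vfov" (degrees; the focal length in pixels is half the picture's height over the tangent of half this angle, whatever the lens; pixels are square), "cx", "cy" (the principal point, pixels), "view" (4x4, takes a point from world to camera coordinates). Camera axes: x right, y up, looking along -z (the intrinsics and any distortion apply to the point x, -y, -z); pixel columns grow to the right and rows downward; lengths in m; the calibration is good to about 2 mm. A picture is of the moment at which its call begins. There is no depth.
- bot.job_done(): hands the job in; it is judged then, once.
Trained networks look in the newest picture that a camera, given by its name, has taken for a name from the list of things; names that differ only in an ending like _2 or _b are one class to them, and where a whole thing is asked for, a point or a joint stands for the part that bears it (a point fixed in the world has none). Each returns a list of dicts, best first, with "score" (0 to 1); they miss things now and then, are a little off and sometimes report something else, mostly with a low value. They report only what shows in the picture. A call takes as long as a camera call. They do not tell look-alikes from the thing itself.
- bot.find_in(camera, query): "position" ([x, y, z] in m, in world coordinates, good to about 4 mm: the middle of the surface that is visible of it).
The state is a dict: "clock": time; "qpos": joint angles; "qd": joint speeds; "joint_efforts": joint torques, N m; "position": TCP position; "tool_rot": TCP orientation; "force": force on the tool from outside, world axes, zero at the start; "moment": the same for the moment, N m; "grip_width": finger opening in m; "finger_force": force on a finger pad.
Only numpy, scipy, OpenCV 4.12 (cv2) and the standard library are available. Lean on these libraries where they do the work, as an engineer would, in place of code of your own. Each camera call takes 0.05 s, during which the arm holds its last target. There are 200 camera calls.

## Task

Two washed bearing covers, a large and a small one, stand on edge at the low ends of the sloping gutters in the drip pan. With the fingertips push each of them up its gutter over the check rod, the thin round bar across its floor near the top, until it drops into the rest between rod and end stop and cannot roll back, and leave both there to drain. Only push, steadily: do not grip or lift them, do not ram them against the stop, do not flick them or let them run away, and do not disturb the other things lying about.

Things in the scene. Friction and masses are not known exactly. Their poses are not given: they have to be found in the camera images.
- cover_large: The large bearing cover: a plain aluminium disc, 66 mm in diameter, 20 mm thick, about 180 g, standing on its rim like a wheel in its gutter, at first against the low lip. Origin at the disc's centre; y is its axle, across the gutter; x and z turn as it rolls. The rim is oily (friction about 0.12). It rolls freely: let go short of the check rod, it runs back down to the lip.
- gutter_large: Fixed dark-painted steel gutter of the large cover, rising at 8 degrees: a channel with a floor 300 mm long and 24 mm wide inside, walls 3 mm thick and 15 mm high, nothing above it. Origin on the floor's centre line at the foot of the end stop (a plate 45 mm high across the high end), about 67 mm above the bench; x points uphill along the floor, y across, z square off the floor.
- rod_large (a point): Top middle of the check rod, a bright 4 mm round rod across the floor of the large gutter, 53 mm downhill of the end stop. Pushing the cover over it takes 1 to 3 N at the height of its centre or lower (pushed near its top it jams on the rod); it then drops into the rest between rod and stop and leans back on the rod, its centre 37 mm from the stop's face and 33 mm above the floor.
- lip_large (a point): Top middle of the lip, 12 mm high and 3 mm thick, across the low end of the large gutter, 300 mm from the end stop. At first the cover rests on it, its centre 275 mm from the stop's face, its rim reaching 8 mm downhill beyond the face it leans on.
- cover_small: The small bearing cover: a plain aluminium disc, 52 mm in diameter, 16 mm thick, about 100 g, standing on its rim like a wheel in its gutter, at first against the low lip. Origin at the disc's centre; y is its axle, across the gutter; x and z turn as it rolls. The rim is oily (friction about 0.12). It rolls freely: let go short of the check rod, it runs back down to the lip.
- gutter_small: Fixed dark-painted steel gutter of the small cover, rising at 8 degrees: a channel with a floor 300 mm long and 20 mm wide inside, walls 3 mm thick and 15 mm high, nothing above it. Origin on the floor's centre line at the foot of the end stop (a plate 38 mm high across the high end), about 67 mm above the bench; x points uphill along the floor, y across, z square off the floor.
- rod_small (a point): Top middle of the check rod, a bright 4 mm round rod across the floor of the small gutter, 44 mm downhill of the end stop. Pushing the cover over it takes 1 to 3 N at the height of its centre or lower (pushed near its top it jams on the rod); it then drops into the rest between rod and stop and leans back on the rod, its centre 30 mm from the stop's face and 26 mm above the floor.
- lip_small (a point): Top middle of the lip, 12 mm high and 3 mm thick, across the low end of the small gutter, 300 mm from the end stop. At first the cover rests on it, its centre 278 mm from the stop's face, its rim reaching 4 mm downhill beyond the face it leans on.
- pan: The shallow aluminium drip pan, fixed, in which both gutters stand side by side (which gutter stands on which side changes): 460 mm long, 310 mm wide, walls 20 mm high, floor 3 mm thick. Origin at the centre of its underside; x points along it to the end where the gutters are high.
- spacer: plain steel ring lying flat, 48 mm across, 18 mm tall, bore 34 mm; in the pan between the gutters; origin at the centre of its underside. Not part of the job
- brush: parts-cleaning brush, 170 mm long, lying in the pan between the gutters; origin under its middle. Not part of the job
- wrist_pin: short steel tube standing on end in the pan between the gutters, 22 mm across, 50 mm tall; origin at the centre of its underside. Not part of the job
- wrench: open-ended wrench, 190 mm long, lying on the bench; origin under its middle. Not part of the job
- oil_bottle: yellow plastic bottle with a black cap, 60 mm across, 160 mm tall, standing on the bench; origin at the centre of its underside. Not part of the job
- puller: steel two-jaw gear puller lying on the bench, about 130 by 210 mm, 23 mm thick; origin under its cross-beam. Not part of the job
- bolt_tin: open steel tin of bolts, 84 mm across, 60 mm tall, standing on the bench; origin at the centre of its underside. Not part of the job
There are look-alikes about, which are no part of the job. What is shaped like the cover_small but orange or pink is not meant.

How it is judged:
At the end, for the whole second after the job is handed in: Both covers stand on their rims, at rest (under 20 mm/s), each in its own gutter in the rest between check rod and end stop: centre within 10 mm + radius of the end stop's face, and at its radius above the gutter floor within 4 mm (x of cover_large in the frame of gutter_large between -0.043 and -0.03 m and z of cover_large in the frame of gutter_large between 0.029 and 0.037 m and angle between the y axis of cover_large and the y axis of gutter_large, either way round below 0.25 rad and linear speed of each of cover_large, cover_small below 0.02 m/s and x of cover_small in the frame of gutter_small between -0.036 and -0.023 m and z of cover_small in the frame of gutter_small between 0.022 and 0.03 m and angle between the y axis of cover_small and the y axis of gutter_small, either way round below 0.25 rad); the robot touches nothing.
It fails at once if a cover is lifted off its gutter (its centre more than its radius + 15 mm above the gutter floor) (z of cover_large in the frame of gutter_large above 0.048 m or z of cover_small in the frame of gutter_small above 0.041 m).
It fails at once if a cover leaves its gutter sideways or over an end ((y of cover_large in the frame of gutter_large above 0.015 m or y of cover_large in the frame of gutter_large below -0.015 m or x of cover_large in the frame of gutter_large above 0 m or x of cover_large in the frame of gutter_large below -0.3 m) or (y of cover_small in the frame of gutter_small above 0.015 m or y of cover_small in the frame of gutter_small below -0.015 m or x of cover_small in the frame of gutter_small above 0 m or x of cover_small in the frame of gutter_small below -0.3 m)).
It fails at once if a cover is flicked or left to run back so that it goes faster than 0.5 m/s (linear speed of any of cover_large, cover_small above 0.5 m/s).
It fails at once if the fingers grip or ram a cover (more than 30 N on it) (contact force between the fingers and cover_large above 30 N or contact force between the fingers and cover_small above 30 N).
It fails at once if one of the other things in the pan or on the bench is moved more than 25 mm (distance of any of spacer, brush, wrist_pin, wrench, oil_bottle, puller, bolt_tin from where it was at the start of the episode above 0.025 m).
It also fails if it takes over 54 s, if anything falls off the work surface, if the arm or the gripper's body presses on something with over 40 N, if the wrist force passes 120 N, or if a joint passes its speed limit or range.

## Working session

There is one attempt and no reset: what is moved stays moved. The work goes in short steps, Python scripts to look and compute and a tool call to move; the robot and the scene stay as the last step left them, time stands still between calls to the robot, and variables do not carry over. Pictures are saved under pics/ and viewed, at most 10 in all, crops included, and the job is handed in when it is done.

Besides the shell and the picture viewer there is one more tool, called by a JSON object that holds its "api" and its "payload", one argument or row to a line. apply_moves: Moves the arm, as the interface text tells. Its arguments: {"type":"object","properties":{"claw":{"type":"array"},"xyz":{"type":"array"},"twist":{"type":"array"},"force":{"type":"number"}},"required":["claw","xyz","twist"]}

```bash
mkdir -p pics; cat > h.py <<'E'
import numpy as np, cv2
from workcell import bot
def snap(c):
    f=bot.grab_frame(c); return f
def save(f,n,crop=None,s=1):
    im=f["img"][:,:,::-1]
    if crop: im=im[crop[1]:crop[3],crop[0]:crop[2]]
    cv2.imwrite("pics/"+n,cv2.resize(im,None,fx=s,fy=s,interpolation=cv2.INTER_CUBIC))
def proj(f,p):
    V=np.array(f["view"]); c=V@np.append(p,1); F=240/np.tan(np.radians(f["vfov"])/2)
    return np.array([f["cx"]+F*c[0]/-c[2], f["cy"]-F*c[1]/-c[2]])
def ray(f,uv):
    V=np.array(f["view"]); F=240/np.tan(np.radians(f["vfov"])/2)
    d=np.array([(uv[0]-f["cx"])/F,-(uv[1]-f["cy"])/F,-1]); R=V[:3,:3]
    return -R.T@V[:3,3], R.T@d
def onz(f,uv,z):
    o,d=ray(f,uv); return o+d*(z-o[2])/d[2]
E
python3 - <<'E'
from h import *
np.set_printoptions(precision=4,suppress=True)
for c in("top","side"):
    f=snap(c); save(f,c+"0.png"); print(c,{k:(v if k!='img' else 0) for k,v in f.items()})
    for q in["cover_large","cover_small","gutter_large","gutter_small","rod_large","rod_small","lip_large","lip_small","pan","wrist_pin","brush","spacer","oil_bottle"]:
        for r in bot.find_in(c,q)[:3]: print(c,q,round(r["score"],2),np.array(r["position"]),proj(f,r["position"]).round())
s=bot.observe(); print(s)
E
```

```text
top {'img': 0, 'vfov': 46.953879289372466, 'cx': 317.13776742718926, 'cy': 242.2808514998877, 'view': array([[ 0.0007, -1.    , -0.0073,  0.009 ],
       [ 0.9978,  0.0002,  0.0662, -0.4985],
       [-0.0662, -0.0073,  0.9978, -1.2053],
       [ 0.    ,  0.    ,  0.    ,  1.    ]])}
top cover_large 0.69 [0.6194 0.0958 0.0878] [276. 183.]
top cover_small 0.78 [0.3202 0.2598 0.0447] [200. 324.]
top cover_small 0.77 [0.5044 0.2795 0.0465] [192. 239.]
top cover_small 0.63 [0.4134 0.2628 0.0418] [200. 281.]
top gutter_large 0.64 [ 0.6123 -0.059   0.0561] [349. 188.]
top gutter_small 0.73 [ 0.4557 -0.07    0.0508] [354. 261.]
top gutter_small 0.62 [0.3592 0.4529 0.0068] [117. 305.]
top rod_large 0.91 [ 0.613  -0.0561  0.0555] [347. 188.]
top rod_small 0.78 [ 0.4515 -0.0693  0.0533] [354. 263.]
top rod_small 0.24 [ 0.6147 -0.0596  0.0541] [349. 187.]
top lip_large 0.76 [ 0.6132 -0.0597  0.0536] [349. 188.]
top lip_large 0.45 [ 0.4523 -0.0687  0.0576] [354. 263.]
top lip_small 0.59 [ 0.4562 -0.068   0.0533] [353. 261.]
top pan 0.81 [ 0.5398 -0.0298  0.0055] [335. 224.]
top wrist_pin 0.52 [ 0
[... 1589 characters left out ...]
11  0.0164] [307. 255.]
side brush 0.58 [0.4705 0.0981 0.0702] [329. 285.]
side spacer 0.62 [0.5613 0.1178 0.0174] [287. 308.]
side oil_bottle 0.88 [ 0.6316 -0.4092  0.0716] [283. 165.]
{'clock': 1.4, 'qpos': array([-1.2382,  0.5214, -0.0363,  1.5995,  0.0212,  1.0211, -0.1128]), 'qd': array([-0.0006, -0.    ,  0.0031,  0.002 ,  0.0018,  0.0014,  0.0002]), 'joint_efforts': array([ -0.0019, -92.6828,   1.9774, -37.0254,   0.018 ,   0.0017,
         0.    ]), 'position': array([0.245 , 0.575 , 0.2313]), 'tool_rot': array([-3.1416, -0.    ,  2.7388]), 'force': array([-0.4799, -0.2038,  0.035 ]), 'moment': array([-0.0698,  0.0093, -0.0066]), 'finger_force': 0.0, 'grip_width': 0.0854638302951512}
```

View pics/top0.png

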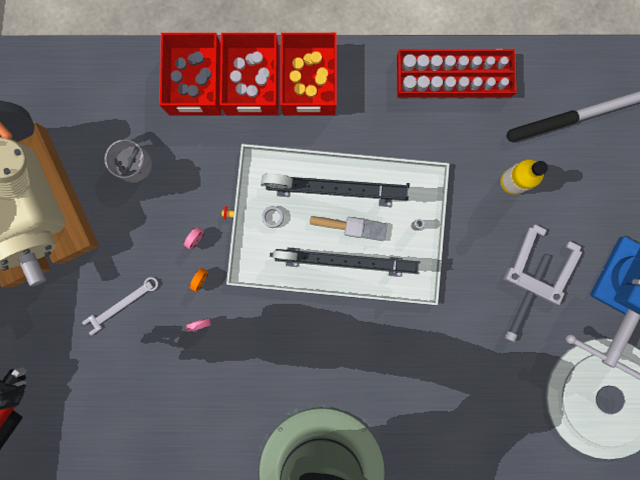

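View pics/side0.png

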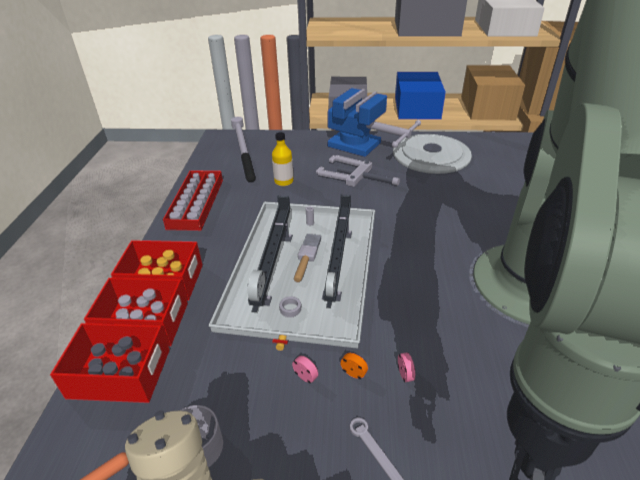

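The top view shows the large cover at (277,183) at the left (low) end of the far gutter. The small cover is at (287,256) at the low end of the near gutter. Possible mix-ups for the small cover are the pink discs at (193,238) and (198,325) and the orange one at (199,280), all outside the pan, plus the spacer ring at (273,216). I choose the grey discs standing in the gutters and check them in close crops.

```bash
python3 - <<'E'
from h import *
save(snap("top"),"top1.png",(225,160,455,290),3.4)
save(snap("side"),"side1.png",(220,180,380,330),3.9)
E
```

```text
(no output)
```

View pics/top1.png

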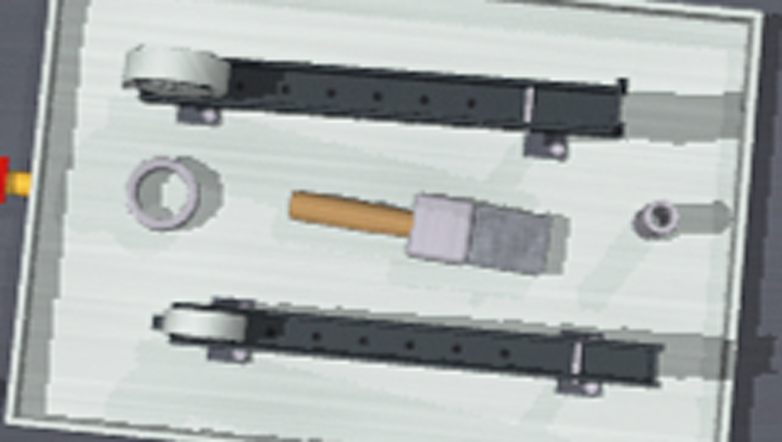

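View pics/side1.png

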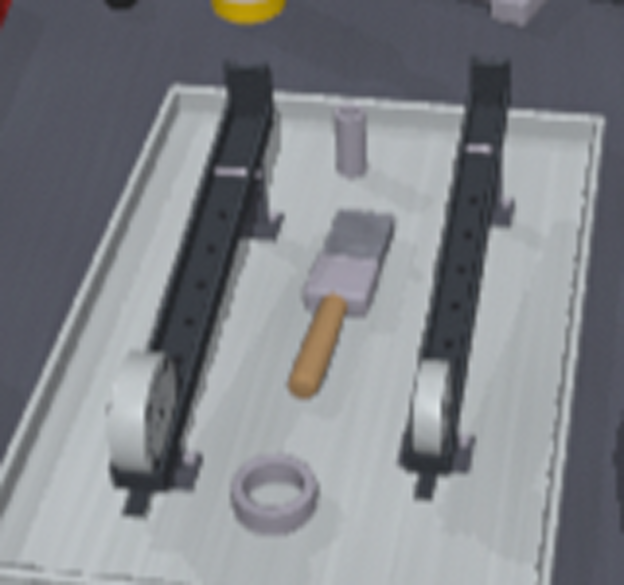

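Both crops show grey-aluminium discs upright in the dark gutters. The bright rods are at crop positions (528,104) and (577,357) in the top view, and (231,171) and (478,149) in the side view. I triangulate from these and take the gutter lines from the floor holes.

```bash
cat > geo.py <<'E'
from h import *
np.set_printoptions(precision=4,suppress=True)
ft,fs=snap("top"),snap("side")
T=lambda p:np.array(p)/3.4+[225,160]
S=lambda p:np.array(p)/3.9+[220,180]
def tri(a,b):
    A=np.zeros((3,3));B=np.zeros(3)
    rs=[ray(ft,a),ray(fs,b)]
    for o,d in rs:
        d=d/np.linalg.norm(d);M=np.eye(3)-np.outer(d,d);A+=M;B+=M@o
    p=np.linalg.solve(A,B)
    return p,[np.linalg.norm(np.cross(p-o,d/np.linalg.norm(d))) for o,d in rs]
G={}
for n,rt,rs,ht,lt,back in(("L",(528,104),(231,171),[(239,86),(285,89),(331,92.5),(377,96.5),(424,99.5),(471,103)],(0,0),.053),
 ("S",(577,357),(478,149),[(271,333),(316,336.5),(363,340),(410,345),(457,349),(505,353)],0,.044)):
    p,e=tri(T(rt),S(rs)); print(n,"rod",p,e)
    z0=.067-back*np.sin(np.radians(8)); rod=onz(ft,T(rt),z0+.004); print(" rod by text z",rod, "side:",onz(fs,S(rs),z0+.004))
    # holes: intersect with sloped plane, uphill = -y roughly
    n_=None; u=np.array([0,-1.,0])
    for _ in range(5):
        a=np.radians(8); N=np.array([-np.sin(a)*u[0],-np.sin(a)*u[1],np.cos(a)])
        base=rod-[0,0,.004]; H=[]
        for h in ht:
            o,d=ray(ft,T(h)); H.append(o+d*((base-o)@N)/(d@N))
        H=np.array(H); X=np.vstack([H,rod])
        c=X[:,:2].mean(0); v=np.linalg.svd(X[:,:2]-c)[2][0]; v*=-np.sign(v[1]); u=np.append(v,0)
    print(" dir",u,"yaw",np.degrees(np.arctan2(u[1],u[0])),"res",(X[:,:2]-c)@[-v[1],v[0]])
    print(" hole along",(H-rod)[:,:2]@v)
E
python3 geo.py
```

```text
L rod [ 0.6062 -0.1262  0.0622] [np.float64(0.00023948526514401455), np.float64(0.00023948526514404946)]
 rod by text z [ 0.6062 -0.126   0.0636] side: [ 0.6055 -0.1242  0.0636]
 dir [-0.0934 -0.9956  0.    ] yaw -95.35999068584451 res [ 0.0002  0.0003  0.0001 -0.0005 -0.0003 -0.0005  0.0007]
 hole along [-0.1839 -0.154  -0.1243 -0.0947 -0.0648 -0.0352]
S rod [ 0.4471 -0.1556  0.0624] [np.float64(0.00017342398115878624), np.float64(0.00017342398115887327)]
 rod by text z [ 0.4472 -0.1553  0.0649] side: [ 0.4469 -0.1522  0.0649]
 dir [-0.0865 -0.9963  0.    ] yaw -94.96021850689185 res [ 0.      0.0002  0.0004 -0.0003 -0.0004 -0.0004  0.0006]
 hole along [-0.1921 -0.1631 -0.1332 -0.1033 -0.0738 -0.0439]
```

```bash
cat > plan.py <<'E'
from h import *
from scipy.spatial.transform import Rotation as Ro
np.set_printoptions(precision=4,suppress=True)
a=np.radians(8)
# rod top (measured; text height kept, triangulation agrees to 2 mm), yaw, rod-stop distance
P={"L":((.6060,-.1255,.0636),-95.3,.053),"S":((.4471,-.1547,.0649),-95.0,.044)}
def frame(n):
    r,y,b=P[n]; y=np.radians(y)
    u=np.array([np.cos(y)*np.cos(a),np.sin(y)*np.cos(a),np.sin(a)]); v=np.array([-np.sin(y),np.cos(y),0])
    w=np.cross(u,v); o=np.array(r)-.004*w+b*u
    return o,np.c_[u,v,w]
def toolR(n,over=5):
    o,G=frame(n); d=np.radians(over); u,v,w=G.T
    x=-(u*np.cos(d)+w*np.sin(d)); z=-(w*np.cos(d)-u*np.sin(d))
    return np.c_[x,np.cross(z,x),z]
def plan(n,gx,gz):
    s=bot.observe(); R0=Ro.from_euler("xyz",s["tool_rot"]); p0=np.array(s["position"])
    R=Ro.from_matrix(toolR(n)); o,G=frame(n); t=o+G@[gx,0,gz]
    print("clock",s["clock"],"target",t,"grip",s["grip_width"],"gutter coords now",G.T@(p0-o),"F gutter",G.T@s["force"])
    print("twist",(R0.inv()*R).as_rotvec(),"shift in final tool axes",R.inv().apply(t-p0))
def uphill(n): # tool-axes per metre uphill
    return toolR(n).T@frame(n)[1][:,0]
E
python3 - <<'E'
from plan import *
plan("L",-.335,.12); plan("S",-.335,.12); print(uphill("L"),frame("L")[0],frame("S")[0])
f=snap("top")
for n,R,c in(("L",.033,-.275),("S",.026,-.278)):
    o,G=frame(n); print(n,"cover centre expected",o+G@[c,0,R],"top edge px",proj(f,o+G@[c,0,2*R]))
E
```

```text
clock 1.6 target [0.6333 0.1686 0.1392] grip 0.08517943376137097 gutter coords now [-0.6873 -0.4241  0.2625] F gutter [ 0.69    0.2251 -0.5164]
twist [ 0.1429 -0.1959  1.2547] shift in final tool axes [-0.3385  0.4241  0.1726]
clock 1.6 target [0.4736 0.1485 0.1393] grip 0.08517943376137097 gutter coords now [-0.7232 -0.2649  0.2675] F gutter [ 0.6911  0.2211 -0.5166]
twist [ 0.1423 -0.1962  1.2495] shift in final tool axes [-0.3739  0.2649  0.1807]
[-0.9962 -0.      0.0872] [ 0.6011 -0.1783  0.067 ] [ 0.4433 -0.1987  0.0671]
L cover centre expected [0.6267 0.0974 0.0614] top edge px [272.4707 178.3641]
S cover centre expected [0.4676 0.0792 0.0541] top edge px [281.7699 254.8785]
```

{"api": "apply_moves", "payload": {
  "claw": [0,0,0,0,0,0,0,0,0,0],
  "force": 20,
  "xyz": [
    [0,0,0],
    [0,0,0],
    [0,0,0],
    [0,0,0],
    [0,0,0],
    [0,0,0],
    [0,0,0],
    [0,0,0],
    [0,0,0],
    [0,0,0]
  ],
  "twist": [
    [0.0143,-0.0196,0.1255],
    [0.0143,-0.0196,0.1255],
    [0.0143,-0.0196,0.1255],
    [0.0143,-0.0196,0.1255],
    [0.0143,-0.0196,0.1255],
    [0.0143,-0.0196,0.1255],
    [0.0143,-0.0196,0.1255],
    [0.0143,-0.0196,0.1255],
    [0.0143,-0.0196,0.1255],
    [0.0143,-0.0196,0.1255]
  ]
}}

```text
clock: 2.65
position: [0.2447, 0.5751, 0.2313]
tool_rot: [3.141, 0.228, 1.473]
force: [0.1, -0.4, 0.4]
grip_width: -0.0003
finger_force: 0.0
```

```bash
python3 -c "
from plan import *
plan('L',-.335,.12)"
```

```text
clock 2.65 target [0.6333 0.1686 0.1392] grip -0.0003454155811518534 gutter coords now [-0.6874 -0.4244  0.2625] F gutter [0.4627 0.1329 0.3667]
twist [-0.0005  0.0009 -0.0049] shift in final tool axes [-0.3387  0.4244  0.1726]
```

{"api": "apply_moves", "payload": {
  "claw": [0,0,0,0,0,0,0,0,0,0,0,0,0,0,0,0,0],
  "xyz": [
    [-0.0212,0.0265,0.0108],
    [-0.0212,0.0265,0.0108],
    [-0.0212,0.0265,0.0108],
    [-0.0212,0.0265,0.0108],
    [-0.0212,0.0265,0.0108],
    [-0.0212,0.0265,0.0108],
    [-0.0212,0.0265,0.0108],
    [-0.0212,0.0265,0.0108],
    [-0.0212,0.0265,0.0108],
    [-0.0212,0.0265,0.0108],
    [-0.0212,0.0265,0.0108],
    [-0.0212,0.0265,0.0108],
    [-0.0212,0.0265,0.0108],
    [-0.0212,0.0265,0.0108],
    [-0.0212,0.0265,0.0108],
    [-0.0212,0.0265,0.0108],
    [0,0,0]
  ],
  "twist": [
    [0,0,0],
    [0,0,0],
    [0,0,0],
    [0,0,0],
    [0,0,0],
    [0,0,0],
    [0,0,0],
    [0,0,0],
    [0,0,0],
    [0,0,0],
    [0,0,0],
    [0,0,0],
    [0,0,0],
    [0,0,0],
    [0,0,0],
    [0,0,0],
    [0,0,0]
  ]
}}

```text
clock: 4.35
position: [0.6352, 0.1626, 0.1387]
tool_rot: [3.141, 0.23, 1.472]
force: [-0.8, 0.1, 0.7]
grip_width: 0.0001
finger_force: 0.0
```

```bash
python3 -c "
from plan import *
plan('L',-.335,.020)"
```

```text
clock 4.35 target [0.632  0.1548 0.0402] grip 5.106199145256832e-05 gutter coords now [-0.3293  0.0025  0.1187] F gutter [ 0.0767 -0.7735  0.6565]
twist [-0.0004  0.0027 -0.0057] shift in final tool axes [ 0.0142 -0.0025  0.0978]
```

{"api": "apply_moves", "payload": {
  "claw": [0,0,0,0,0,0],
  "xyz": [
    [0.004,-0.0005,0.018],
    [0.004,-0.0005,0.02],
    [0.003,-0.0005,0.02],
    [0.003,-0.0005,0.02],
    [0,-0.0005,0.0198],
    [0,0,0]
  ],
  "twist": [
    [0,0,-0.0057],
    [0,0,0],
    [0,0,0],
    [0,0,0],
    [0,0,0],
    [0,0,0]
  ]
}}

```text
clock: 4.95
position: [0.6282, 0.1591, 0.0386]
tool_rot: [-3.137, 0.229, 1.484]
force: [-1.0, -0.6, 0.4]
grip_width: -0.0002
finger_force: 0.0
```

```bash
python3 - <<'E'
from plan import *
plan('L',-.335,.020)
t=snap("top")["img"][150:300,225:455]; s=snap("side")["img"][180:330,220:380]
A=cv2.resize(t,(500,326)); B=cv2.resize(s,(300,281)); B=cv2.copyMakeBorder(B,0,45,0,0,cv2.BORDER_CONSTANT)
cv2.imwrite("pics/pre.png",np.hstack([A,B])[:,:,::-1])
E
```

```text
clock 4.95 target [0.632  0.1548 0.0402] grip -0.00018139817748301 gutter coords now [-0.3392 -0.0042  0.019 ] F gutter [ 0.7561 -0.9272  0.2927]
twist [-0.0033  0.0019  0.0059] shift in final tool axes [-0.0042  0.0042 -0.0007]
```

View pics/pre.png

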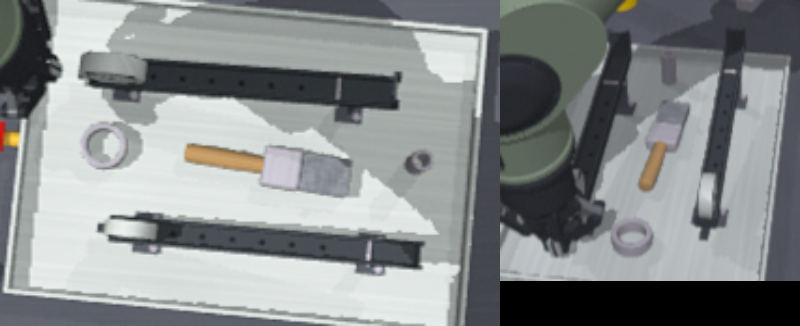

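The gripper stands behind the large cover, which shows at crop (112,68) still against its lip, and nothing else has moved. I correct 4 mm sideways and approach gently.

{"api": "apply_moves", "payload": {
  "claw": [0,0,0,0,0,0,0,0,0,0,0,0],
  "xyz": [
    [0,0.002,0],
    [0,0.0022,0],
    [-0.003,0,0.0003],
    [-0.003,0,0.0003],
    [-0.003,0,0.0003],
    [-0.003,0,0.0003],
    [-0.003,0,0.0003],
    [-0.003,0,0.0003],
    [-0.003,0,0.0003],
    [-0.003,0,0.0003],
    [-0.003,0,0.0003],
    [-0.003,0,0.0003]
  ],
  "twist": [
    [0,0,0.006],
    [0,0,0],
    [0,0,0],
    [0,0,0],
    [0,0,0],
    [0,0,0],
    [0,0,0],
    [0,0,0],
    [0,0,0],
    [0,0,0],
    [0,0,0],
    [0,0,0]
  ]
}}

```text
clock: 6.25
position: [0.631, 0.1294, 0.0446]
tool_rot: [3.142, 0.227, 1.478]
force: [0.7, 0.4, -0.5]
grip_width: -0.0001
finger_force: 0.2
```

```bash
python3 -c "
from plan import *
plan('L',-.15,.020)"
```

```text
clock 6.25 target [ 0.6151 -0.0276  0.0659] grip -7.141160757739966e-05 gutter coords now [-0.3093  0.0014  0.0209] F gutter [-0.4906  0.6906 -0.4571]
twist [-0.0001  0.     -0.0005] shift in final tool axes [-0.1586 -0.0014  0.0148]
```

{"api": "apply_moves", "payload": {
  "claw": [0,0,0,0,0,0,0,0,0,0,0,0,0,0,0,0,0,0,0,0],
  "xyz": [
    [-0.004,-0.0001,0.0004],
    [-0.005,-0.0001,0.0005],
    [-0.006,-0.0001,0.0005],
    [-0.007,-0.0001,0.0006],
    [-0.007,-0.0001,0.0006],
    [-0.007,-0.0001,0.0006],
    [-0.007,-0.0001,0.0006],
    [-0.007,-0.0001,0.0006],
    [-0.007,-0.0001,0.0006],
    [-0.007,-0.0001,0.0006],
    [-0.007,-0.0001,0.0006],
    [-0.007,-0.0001,0.0006],
    [-0.007,-0.0001,0.0006],
    [-0.007,0,0.0006],
    [-0.007,0,0.0006],
    [-0.007,0,0.0006],
    [-0.007,0,0.0006],
    [-0.006,0,0.0005],
    [-0.005,0,0.0004],
    [-0.003,0,0.0003]
  ],
  "twist": [
    [0,0,0],
    [0,0,0],
    [0,0,0],
    [0,0,0],
    [0,0,0],
    [0,0,0],
    [0,0,0],
    [0,0,0],
    [0,0,0],
    [0,0,0],
    [0,0,0],
    [0,0,0],
    [0,0,0],
    [0,0,0],
    [0,0,0],
    [0,0,0],
    [0,0,0],
    [0,0,0],
    [0,0,0],
    [0,0,0]
  ]
}}

```text
clock: 8.25
position: [0.618, 0.0035, 0.0626]
tool_rot: [3.141, 0.227, 1.477]
force: [0.3, 0.4, 0.5]
grip_width: -0.0002
finger_force: 0.2
```

```bash
python3 - <<'E'
from plan import *
plan('L',-.11,.020)
t=snap("top")["img"][150:300,225:455]; s=snap("side")["img"][180:330,220:380]
A=cv2.resize(t,(500,326)); B=cv2.resize(s,(300,281)); B=cv2.copyMakeBorder(B,0,45,0,0,cv2.BORDER_CONSTANT)
cv2.imwrite("pics/mid.png",np.hstack([A,B])[:,:,::-1])
E
```

```text
clock 8.25 target [ 0.6114 -0.0671  0.0715] grip -0.00021764549987503064 gutter coords now [-0.1815  0.      0.021 ] F gutter [-0.3365  0.2493  0.5458]
twist [-0.      0.0001 -0.0009] shift in final tool axes [-0.0711 -0.      0.0073]
```

View pics/mid.png

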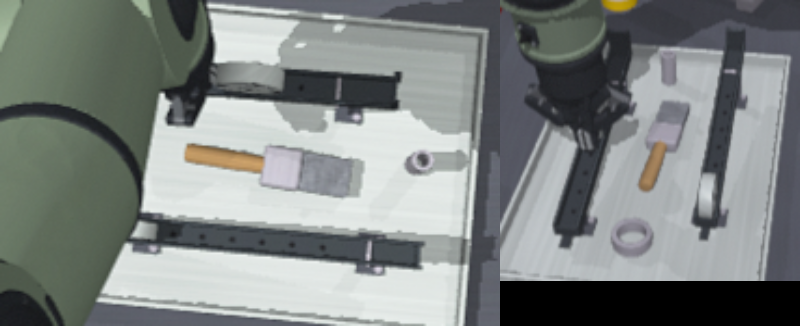

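The large cover is mid-gutter at crop (250,77), just ahead of the fingers, and the rod is at (338,90). I push on and go slowly over the rod.

{"api": "apply_moves", "payload": {
  "claw": [0,0,0,0,0,0,0,0,0,0,0,0,0,0,0,0,0],
  "xyz": [
    [-0.004,0,0.0004],
    [-0.006,0,0.0006],
    [-0.006,0,0.0006],
    [-0.006,0,0.0006],
    [-0.006,0,0.0006],
    [-0.006,0,0.0006],
    [-0.006,0,0.0006],
    [-0.006,0,0.0006],
    [-0.004,0,0.0004],
    [-0.003,0,0.0003],
    [-0.003,0,0.0003],
    [-0.003,0,0.0003],
    [-0.003,0,0.0003],
    [-0.003,0,0.0003],
    [-0.003,0,0.0003],
    [-0.003,0,0.0003],
    [-0.003,0,0.0003]
  ],
  "twist": [
    [0,0,0],
    [0,0,0],
    [0,0,0],
    [0,0,0],
    [0,0,0],
    [0,0,0],
    [0,0,0],
    [0,0,0],
    [0,0,0],
    [0,0,0],
    [0,0,0],
    [0,0,0],
    [0,0,0],
    [0,0,0],
    [0,0,0],
    [0,0,0],
    [0,0,0]
  ]
}}

```text
clock: 10.05
position: [0.6112, -0.0694, 0.072]
tool_rot: [3.141, 0.227, 1.478]
force: [0.6, 1.8, 0.8]
grip_width: -0.0001
finger_force: 0.7
```

```bash
python3 - <<'E'
from plan import *
plan('L',-.086,.020)
E
```

```text
clock 10.05 target [ 0.6092 -0.0907  0.0749] grip -5.161826689967025e-05 gutter coords now [-0.1076  0.      0.0201] F gutter [-1.715   0.4239  1.0814]
twist [ 0.0001 -0.0002 -0.0004] shift in final tool axes [-0.0215 -0.      0.002 ]
```

{"api": "apply_moves", "payload": {
  "claw": [0,0,0,0,0,0,0,0,0,0,0],
  "xyz": [
    [-0.002,0,0.0002],
    [-0.002,0,0.0002],
    [-0.002,0,0.0002],
    [-0.002,0,0.0002],
    [-0.002,0,0.0002],
    [-0.002,0,0.0002],
    [-0.002,0,0.0002],
    [-0.002,0,0.0002],
    [-0.002,0,0.0002],
    [-0.002,0,0.0002],
    [-0.001,0,0.0001]
  ],
  "twist": [
    [0,0,0],
    [0,0,0],
    [0,0,0],
    [0,0,0],
    [0,0,0],
    [0,0,0],
    [0,0,0],
    [0,0,0],
    [0,0,0],
    [0,0,0],
    [0,0,0]
  ]
}}

```text
clock: 11.15
position: [0.6092, -0.0905, 0.0746]
tool_rot: [3.142, 0.227, 1.477]
force: [0.2, 0.5, 0.5]
grip_width: 0.0001
finger_force: 0.0
```

```bash
python3 - <<'E'
from plan import *
plan('L',-.086,.020)
t=snap("top")["img"][150:300,225:455]; s=snap("side")["img"][180:330,220:380]
A=cv2.resize(t,(500,326)); B=cv2.resize(s,(300,281)); B=cv2.copyMakeBorder(B,0,45,0,0,cv2.BORDER_CONSTANT)
cv2.imwrite("pics/over.png",np.hstack([A,B])[:,:,::-1])
E
```

```text
clock 11.15 target [ 0.6092 -0.0907  0.0749] grip 5.496768751567892e-05 gutter coords now [-0.0863 -0.0001  0.0198] F gutter [-0.4925  0.1333  0.538 ]
twist [-0.0001  0.0001 -0.0008] shift in final tool axes [-0.0003  0.0001 -0.0002]
```

View pics/over.png

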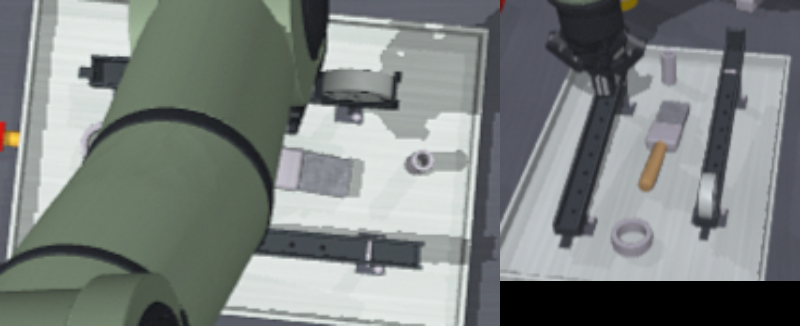

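The large cover shows at crop (360,87) between rod and stop, and contact force is zero, so it has dropped in. I back off downhill and rise.

{"api": "apply_moves", "payload": {
  "claw": [0,0,0,0,0,0,0,0,0,0,0,0,0],
  "xyz": [
    [0.003,0,0],
    [0.006,0,0],
    [0.01,0,0],
    [0.015,0,-0.001],
    [0.02,0,-0.015],
    [0.02,0,-0.025],
    [0.02,0,-0.03],
    [0.025,0,-0.03],
    [0.03,0,-0.02],
    [0.03,0,0],
    [0.02,0,0],
    [0.01,0,0],
    [0,0,0]
  ],
  "twist": [
    [0,0,0],
    [0,0,0],
    [0,0,0],
    [0,0,0],
    [0,0,0],
    [0,0,0],
    [0,0,0],
    [0,0,0],
    [0,0,0],
    [0,0,0],
    [0,0,0],
    [0,0,0],
    [0,0,0]
  ]
}}

```text
clock: 12.55
position: [0.6302, 0.1406, 0.1445]
tool_rot: [-3.14, 0.228, 1.479]
force: [-0.1, -0.4, 0.2]
grip_width: -0.0
finger_force: 0.0
```

```bash
python3 - <<'E'
from plan import *
plan('S',-.34,.12)
f=snap("top"); save(f,"chk.png",(330,160,420,220),6)
o,G=frame("L"); print("resting expected px", (proj(f,o+G@[-.037,0,.066])-[330,160])*6, [( proj(f,o+G@[-.037+d,0,.033])-[330,160])*6 for d in(-.033,.033)])
E
```

```text
clock 12.55 target [0.4741 0.1534 0.1386] grip -2.1748172880727253e-05 gutter coords now [-0.3401  0.1567  0.126 ] F gutter [ 0.4505 -0.0446  0.1188]
twist [-0.0022  0.0007 -0.004 ] shift in final tool axes [ 0.0004 -0.1567  0.0059]
resting expected px [341.6546 155.846 ] [array([248.5438, 166.4693]), array([439.6385, 179.3209])]
```

View pics/chk.png

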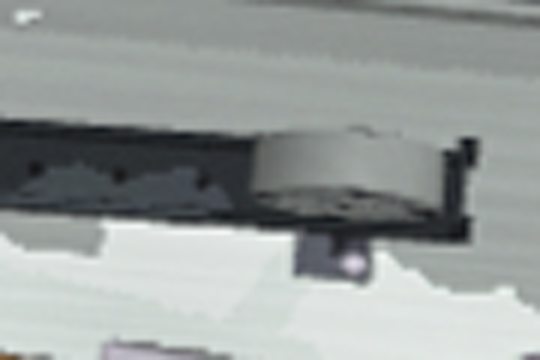

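The large cover rests at crop columns 252–443, against 248–440 expected, so it is in the rest. Next is the small one.

{"api": "apply_moves", "payload": {
  "claw": [0,0,0,0,0,0,0,0,0],
  "xyz": [
    [0,-0.012,0],
    [0,-0.025,0],
    [0,-0.03,0],
    [0,-0.03,0.001],
    [0,-0.03,0.001],
    [0,-0.02,0.002],
    [0,-0.0097,0.002],
    [0,0,0],
    [0,0,0]
  ],
  "twist": [
    [-0.002,0,-0.004],
    [0,0,0],
    [0,0,0],
    [0,0,0],
    [0,0,0],
    [0,0,0],
    [0,0,0],
    [0,0,0],
    [0,0,0]
  ]
}}

```text
clock: 13.5
position: [0.4755, 0.1517, 0.1397]
tool_rot: [3.14, 0.227, 1.481]
force: [0.5, -0.9, 1.1]
grip_width: -0.0002
finger_force: 0.0
```

```bash
python3 - <<'E'
from plan import *
plan('S',-.335,.018)
E
```

```text
clock 13.5 target [0.4724 0.1343 0.0383] grip -0.00016428374516753557 gutter coords now [-0.3383  0.0016  0.1209] F gutter [0.9559 0.5746 0.9612]
twist [ 0.0014 -0.     -0.0027] shift in final tool axes [ 0.0057 -0.0016  0.1028]
```

{"api": "apply_moves", "payload": {
  "claw": [0,0,0,0,0,0,0,0,0],
  "xyz": [
    [0.002,0,0.012],
    [0.002,0,0.02],
    [0.002,0,0.025],
    [0,-0.0005,0.02],
    [0,-0.0005,0.015],
    [0,0,0.007],
    [0,0,0.0038],
    [0,0,0],
    [0,0,0]
  ],
  "twist": [
    [0,0,-0.0025],
    [0,0,0],
    [0,0,0],
    [0,0,0],
    [0,0,0],
    [0,0,0],
    [0,0,0],
    [0,0,0],
    [0,0,0]
  ]
}}

```text
clock: 14.4
position: [0.4725, 0.1353, 0.0383]
tool_rot: [3.14, 0.227, 1.484]
force: [-0.6, 0.1, -0.4]
grip_width: -0.0002
finger_force: 0.0
```

```bash
python3 - <<'E'
from plan import *
plan('S',-.31,.018)
E
```

```text
clock 14.4 target [0.4702 0.1096 0.0417] grip -0.000215377192288302 gutter coords now [-0.336   0.      0.0182] F gutter [-0.1452 -0.575  -0.4331]
twist [ 0.0014 -0.0004  0.0007] shift in final tool axes [-0.0259 -0.      0.0025]
```

{"api": "apply_moves", "payload": {
  "claw": [0,0,0,0,0,0,0,0,0,0,0,0,0,0,0,0,0,0],
  "xyz": [
    [-0.003,0,0.0003],
    [-0.003,0,0.0003],
    [-0.003,0,0.0003],
    [-0.003,0,0.0003],
    [-0.003,0,0.0003],
    [-0.003,0,0.0003],
    [-0.003,0,0.0003],
    [-0.003,0,0.0003],
    [-0.003,0,0.0003],
    [-0.003,0,0.0003],
    [-0.004,0,0.0003],
    [-0.005,0,0.0004],
    [-0.006,0,0.0005],
    [-0.006,0,0.0005],
    [-0.006,0,0.0005],
    [-0.006,0,0.0005],
    [-0.005,0,0.0004],
    [-0.003,0,0.0003]
  ],
  "twist": [
    [0,0,0],
    [0,0,0],
    [0,0,0],
    [0,0,0],
    [0,0,0],
    [0,0,0],
    [0,0,0],
    [0,0,0],
    [0,0,0],
    [0,0,0],
    [0,0,0],
    [0,0,0],
    [0,0,0],
    [0,0,0],
    [0,0,0],
    [0,0,0],
    [0,0,0],
    [0,0,0]
  ]
}}

```text
clock: 16.2
position: [0.4659, 0.0642, 0.0478]
tool_rot: [3.141, 0.227, 1.484]
force: [0.3, -0.4, 0.6]
grip_width: 0.0002
finger_force: 0.1
```

```bash
python3 - <<'E'
from plan import *
plan('S',-.105,.018)
t=snap("top")["img"][150:300,225:455]; s=snap("side")["img"][180:330,220:380]
A=cv2.resize(t,(500,326)); B=cv2.resize(s,(300,281)); B=cv2.copyMakeBorder(B,0,45,0,0,cv2.BORDER_CONSTANT)
cv2.imwrite("pics/midS.png",np.hstack([A,B])[:,:,::-1])
E
```

```text
clock 16.2 target [ 0.4525 -0.0926  0.0703] grip 0.00020375820956389272 gutter coords now [-0.2639 -0.0003  0.0176] F gutter [0.4234 0.3071 0.5511]
twist [0.0007 0.0001 0.0004] shift in final tool axes [-0.1584  0.0003  0.0135]
```

View pics/midS.png

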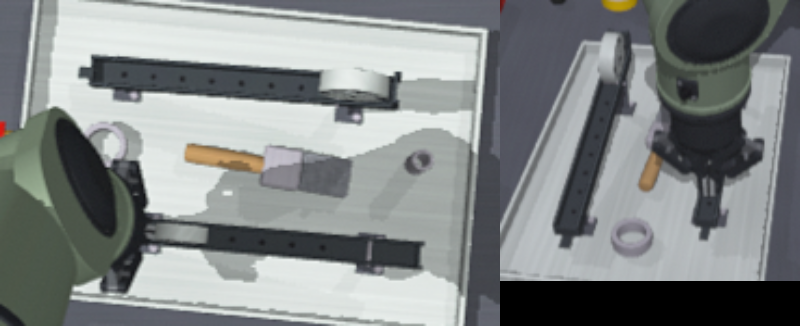

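The small cover shows at crop (180,232) in front of the fingers, and the large one still stands in its rest at (353,83). I continue.

{"api": "apply_moves", "payload": {
  "claw": [0,0,0,0,0,0,0,0,0,0,0,0,0,0,0,0,0,0,0,0],
  "xyz": [
    [-0.004,0,0.0003],
    [-0.005,0,0.0004],
    [-0.006,0,0.0005],
    [-0.007,0,0.0006],
    [-0.007,0,0.0006],
    [-0.007,0,0.0006],
    [-0.007,0,0.0006],
    [-0.007,0,0.0006],
    [-0.007,0,0.0006],
    [-0.007,0,0.0006],
    [-0.007,0,0.0006],
    [-0.007,0,0.0006],
    [-0.007,0,0.0006],
    [-0.007,0,0.0006],
    [-0.007,0,0.0006],
    [-0.007,0,0.0006],
    [-0.007,0,0.0006],
    [-0.006,0,0.0005],
    [-0.005,0,0.0004],
    [-0.003,0,0.0003]
  ],
  "twist": [
    [0,0,0],
    [0,0,0],
    [0,0,0],
    [0,0,0],
    [0,0,0],
    [0,0,0],
    [0,0,0],
    [0,0,0],
    [0,0,0],
    [0,0,0],
    [0,0,0],
    [0,0,0],
    [0,0,0],
    [0,0,0],
    [0,0,0],
    [0,0,0],
    [0,0,0],
    [0,0,0],
    [0,0,0],
    [0,0,0]
  ]
}}

```text
clock: 18.3
position: [0.455, -0.0614, 0.0658]
tool_rot: [3.141, 0.227, 1.484]
force: [0.4, 0.3, -0.3]
grip_width: -0.0001
finger_force: 0.1
```

```bash
python3 - <<'E'
from plan import *
plan('S',-.071,.018)
E
```

```text
clock 18.3 target [ 0.4496 -0.1261  0.075 ] grip -8.436975403475231e-05 gutter coords now [-0.1366 -0.0002  0.0179] F gutter [-0.3399  0.3788 -0.2649]
twist [0.0008 0.0001 0.0005] shift in final tool axes [-0.0653  0.0002  0.0057]
```

Now 65 mm more: 5 mm rows up to the rod, then 2–3 mm rows.

{"api": "apply_moves", "payload": {
  "claw": [0,0,0,0,0,0,0,0,0,0,0,0,0,0,0,0,0,0,0,0],
  "xyz": [
    [-0.004,0,0.0003],
    [-0.005,0,0.0004],
    [-0.005,0,0.0004],
    [-0.005,0,0.0004],
    [-0.005,0,0.0004],
    [-0.005,0,0.0004],
    [-0.004,0,0.0004],
    [-0.003,0,0.0003],
    [-0.003,0,0.0003],
    [-0.003,0,0.0003],
    [-0.003,0,0.0003],
    [-0.002,0,0.0002],
    [-0.002,0,0.0002],
    [-0.002,0,0.0002],
    [-0.002,0,0.0002],
    [-0.002,0,0.0002],
    [-0.002,0,0.0002],
    [-0.002,0,0.0002],
    [-0.002,0,0.0002],
    [-0.002,0,0.0002]
  ],
  "twist": [
    [0,0,0],
    [0,0,0],
    [0,0,0],
    [0,0,0],
    [0,0,0],
    [0,0,0],
    [0,0,0],
    [0,0,0],
    [0,0,0],
    [0,0,0],
    [0,0,0],
    [0,0,0],
    [0,0,0],
    [0,0,0],
    [0,0,0],
    [0,0,0],
    [0,0,0],
    [0,0,0],
    [0,0,0],
    [0,0,0]
  ]
}}

```text
clock: 20.3
position: [0.4497, -0.1236, 0.0744]
tool_rot: [3.141, 0.227, 1.484]
force: [-0.6, 0.4, 0.5]
grip_width: -0.0
finger_force: 0.0
```

```bash
python3 - <<'E'
from plan import *
plan('S',-.071,.018)
E
```

```text
clock 20.3 target [ 0.4496 -0.1261  0.075 ] grip -4.0745980604689975e-05 gutter coords now [-0.0736 -0.0002  0.0177] F gutter [-0.3046 -0.643   0.5055]
twist [0.0007 0.0001 0.0008] shift in final tool axes [-0.0026  0.0002 -0.    ]
```

{"api": "apply_moves", "payload": {
  "claw": [0,0,0],
  "xyz": [
    [-0.002,0,0.0001],
    [-0.001,0,0.0001],
    [0,0,0]
  ],
  "twist": [
    [0,0,0],
    [0,0,0],
    [0,0,0]
  ]
}}

```text
clock: 20.6
position: [0.4494, -0.1265, 0.0749]
tool_rot: [3.141, 0.227, 1.484]
force: [0.5, 0.1, -0.3]
grip_width: 0.0004
finger_force: 0.0
```

```bash
python3 - <<'E'
from plan import *
plan('S',-.071,.018)
for c in("top","side"):
    snap(c)
    for q,n in(("cover_small","S"),("cover_large","L")):
        o,G=frame(n)
        for r in bot.find_in(c,q)[:4]: print(c,q,round(r["score"],2),G.T@(np.array(r["position"])-o))
E
```

```text
clock 20.6 target [ 0.4496 -0.1261  0.075 ] grip 0.00042989866715458517 gutter coords now [-0.0707 -0.0002  0.0178] F gutter [-0.2215  0.5128 -0.2971]
twist [0.0008 0.0001 0.0006] shift in final tool axes [ 0.0003  0.0002 -0.0002]
top cover_small 0.66 [-0.4563 -0.0696  0.0408]
top cover_small 0.64 [-0.4466 -0.1631  0.0427]
top cover_small 0.55 [-0.4818  0.0205  0.0459]
top cover_large 0.92 [-0.0332 -0.0099  0.0599]
side cover_small 0.71 [-0.4634 -0.1634  0.0434]
side cover_small 0.66 [-0.4702 -0.0669  0.0324]
side cover_small 0.56 [-0.4926  0.0201  0.0371]
side cover_large 0.66 [-0.0551 -0.0084  0.0448]
side cover_large 0.28 [ 0.2237  0.0502 -0.0237]
side cover_large 0.24 [-0.1829  0.0011  0.0082]
```

Zero pad force with the fingers past the crossing point means it has dropped in. I retreat slowly first, so it could not run away even if it had not.

{"api": "apply_moves", "payload": {
  "claw": [0,0,0,0,0,0,0,0],
  "xyz": [
    [0.003,0,0],
    [0.005,0,0],
    [0.006,0,-0.0005],
    [0.007,0,-0.0005],
    [0.008,0,-0.0005],
    [0.008,0,-0.0005],
    [0.006,0,-0.0005],
    [0.003,0,0]
  ],
  "twist": [
    [0,0,0],
    [0,0,0],
    [0,0,0],
    [0,0,0],
    [0,0,0],
    [0,0,0],
    [0,0,0],
    [0,0,0]
  ]
}}

```text
clock: 21.7
position: [0.4535, -0.0803, 0.0668]
tool_rot: [3.141, 0.227, 1.485]
force: [0.1, 1.0, -0.2]
grip_width: 0.0003
finger_force: 0.0
```

```bash
python3 - <<'E'
from plan import *
plan('S',-.071,.018)
f=snap("top"); s=snap("side")
for q,n in(("cover_small","S"),):
    o,G=frame(n)
    print([(proj(f,o+G@[-.03+d,0,.026])-[330,170])*4 for d in(-.026,.026)])
A=cv2.resize(f["img"][170:290,330:430],None,fx=4,fy=4); B=cv2.resize(s["img"][180:330,220:380],(380,356)); B=cv2.copyMakeBorder(B,0,124,0,0,cv2.BORDER_CONSTANT)
cv2.imwrite("pics/fin.png",np.hstack([A,B])[:,:,::-1])
E
```

```text
clock 21.7 target [ 0.4496 -0.1261  0.075 ] grip 0.0002669789707141058 gutter coords now [-0.1177 -0.0001  0.0163] F gutter [-1.0684  0.0489 -0.0238]
twist [ 0.0009 -0.      0.0017] shift in final tool axes [-0.0466  0.0001  0.0024]
[array([234.1669, 376.6799]), array([335.3867, 385.0517])]
```

View pics/fin.png

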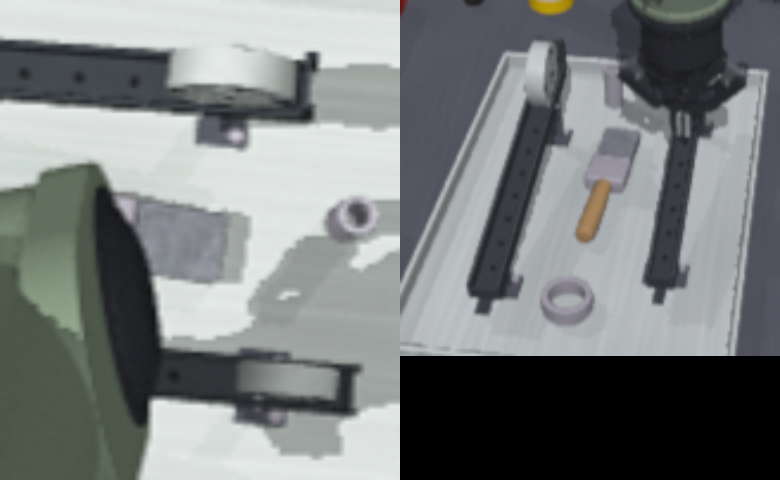

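The small cover rests at crop columns 237–339, against 234–335 expected, and the large one is still in place. I rise clear.

{"api": "apply_moves", "payload": {
  "claw": [0,0,0,0,0,0,0,0],
  "xyz": [
    [0.001,0,-0.008],
    [0.002,0,-0.015],
    [0.003,0,-0.02],
    [0.003,0,-0.025],
    [0.002,0,-0.02],
    [0,0,-0.01],
    [0,0,0],
    [0,0,0]
  ],
  "twist": [
    [0,0,0],
    [0,0,0],
    [0,0,0],
    [0,0,0],
    [0,0,0],
    [0,0,0],
    [0,0,0],
    [0,0,0]
  ]
}}

```text
clock: 22.6
position: [0.4558, -0.0488, 0.1596]
tool_rot: [3.141, 0.227, 1.484]
force: [-0.3, -0.1, -0.2]
grip_width: 0.0
finger_force: 0.0
```

```bash
python3 -c "
from workcell import bot
print(bot.observe()['position'],bot.job_done())"
```

```text
the job is handed in; nothing more can be done
[ 0.45584854 -0.04876319  0.15958448] None
```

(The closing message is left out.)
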